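# Open the creasing machine's cover, which may be caught, and hold it up

## Task

Open the cover of the white creasing machine so that its rollers can be looked at. First give the cover's handle a gentle upward tug, with the release slide still untouched: if the cover is free, simply lift it and leave the slide alone; if it is caught, let it back down, push the release slide fully outward (away from the cover) and then lift. Finish with the gripper still holding the cover well up, about 60 degrees open and still, because it falls shut when let go; leave the other things on the bench where they are.

Things in the scene. Friction and masses are not known exactly. Their poses are not given: they have to be found in the camera images.
- console: white desktop creasing machine, fixed; 210 mm deep (x -100 to 110 mm), 390 wide (y -170 to 220). Origin at bench height; x points from the handle side to the hinge side, y to the left seen from the robot, z up. Decks 90 mm high flank the cover: right (y -170 to -100) with the release slide, left with a tape roll. Whether the catch inside is caught cannot be seen, only felt by tugging.
- cover (a joint): cover angle, rad: 0 shut, grows as the front edge rises, stop at 1.3. Falls shut when let go; 1.5 to 3.5 N at the handle lift it, some N more if pinched hard. If caught, the handle rises 2 mm freely, then against about 1.5 N per mm to a hard stop at 8 mm (0.037 rad); over 40 N at the catch harms it. If free, it just rises on. White plate 170 mm deep, 244 wide, 10 thick, top at 106 mm.
- cover_handle (a point): middle of the cover's handle: plain aluminium round bar along y, 18 mm thick, 40 mm long, on a 12 mm wide stem; 40 mm before the cover's front edge, 30 mm before the machine's front face, 101 mm above the bench when shut. Can be pinched from above over its flat ends (40 mm, fingers closing along y); the bar then turns between the pads as the cover swings. Axes as the cover's (x to the hinge).
- cover_hinge (a point): point on the hinge line, in line with the handle's middle; the hinge line is the cover's rear edge, along the console's y. With the cover shut it lies 210 mm behind the handle (console x), 95 mm above the bench, 6 mm below the handle's middle; the handle moves on a circle about it.
- release (a joint): travel of the release slide, m: 0 home (every start), grows as it is pushed along the console's -y (away from the cover), stop at 0.018. It needs about 2 N, stays where it is left, and looks the same whether or not the catch is caught. Fully out it frees the catch, which then stays free.
- release_grip (a point): grip point of the release slide: upright aluminium block 16 mm (console x) by 10 mm (console y), standing 32 mm above the right deck, about 30 mm to the right of the cover's edge; the point is on its centre line, 20 mm above the deck, 12 mm below its top, 110 mm above the bench.
- tape_roll: yellow adhesive-tape roll lying flat, 120 mm across, 25 mm high; to be left alone; origin at the centre of its underside
- small_tape: small yellow tape roll lying flat on the machine's left deck, 56 mm across, 15 mm high; to be left alone; origin at the centre of its underside
- scissors: grey-handled scissors lying flat, about 165 mm long, 12 mm thick; to be left alone; origin at the centre of its underside
- phone: black phone lying flat, 150 x 72 x 9 mm; to be left alone; origin at the centre of its underside
- carton: closed grey carton, 110 x 80 x 70 mm high; to be left alone; origin at the centre of its underside
- blank_stack: stack of white carton blanks, 200 x 150 x 30 mm high; to be left alone; origin at the centre of its underside
- folder: white flat folding bone, 150 x 22 x 10 mm; to be left alone; origin at the centre of its underside

How it is judged:
By the outcome, as a careful person would: the job done as asked, in the order asked, and still so for the second after the job is handed in, while the arm keeps its last pose, push and grip.
It also fails if it takes over 54 s, if anything falls off the work surface, if the arm or the gripper's body presses on something with over 40 N, if the wrist force passes 120 N, or if a joint passes its speed limit or range.

## Robot

A 7-joint arm with a two-finger parallel gripper is mounted at the origin on the work surface. World frame = base frame: x ahead of the robot, y to its left, z up, the work surface at z = 0. Lengths are in m, angles in rad, forces in N, time in s.
With the tool pointing down it reaches from about 0.4 to 0.875 m from the base axis. Payload 4.4 kg.
Tool frame: the origin (TCP) lies between the finger pads; the fingertips stand arm.tip_extent ahead of it and the grasp point (between the pads) lies 3 mm ahead of it (arm.tip_extent is the distance from the TCP to the fingertips, in m); z points along the fingers, y is the line along which they close (so a half turn about z gives the same grasp; the last joint's range is limited). The gripper opens to 85 mm and grips with 20 to 120 N. Pads are 22 mm wide; open, the fingers measure 114 mm over their backs; the gripper's body (76 mm by 85 mm) begins 54 mm behind the grasp point. The pads swing forward as they close: fully open they stand 13 mm farther back than shut.
Start: joints at [-1.19, 0.628, 0.038, 1.517, -0.027, 0.996, -0.02], TCP at [0.281, 0.586, 0.253] pointing down, gripper open.
Joint ranges: [-3.06, 3.06], [-0.37, 2.12], [-1.25, 1.32], [0.18, 2.47], [-1.1, 4.24], [0.23, 1.98], [-2.94, 2.94]. Speed limits (rad/s): [2.57, 2.57, 3.14, 3.14, 3.14, 3.14, 3.14].

## Interface

Orientations are given as a rotation vector (axis times angle).
In Python, from workcell import get_obs, optics, arm gives the robot as it stands.
- The arm moves only by the shell command python3 -m pendant 'ROWS' [FORCE]. ROWS is text: rows parted by semicolons, each of 5 numbers parted by spaces: the closure, from -1 (fully open) to 1 (shut), then the shift along the world's x, y, z in cm, then the turn about the world's z in degrees. In form: jaw x y z spin; .... A call has 1 to 12 rows; each row is the pose to reach, as a shift and turn from the pose commanded when the call began; what a row does not reach only later rows make up. A row lasts 1/10 s, in which the tool goes at most 50 mm and 8.59 degrees, less where a joint would pass 70% of its speed; a pose out of reach is approached as far as the arm can. A call with a gripper value outside its range is refused whole. The fingers move at their own pace and stop on an object; FORCE is the grip in N (left out, the last holds). Time passes only in rows, so rows that repeat a pose let the fingers close. It gives the time, the measured TCP pose, the force, the opening and the grip force at its end, in the units of the state.
- get_obs(): the state, without advancing time (a new reading comes with each control period).
- optics.read_camera(name): name is "side" or "top" or "wrist"; returns a dict with "image" (420x560x3 uint8, red, green, blue), "fov_y" (degrees; the focal length in pixels is half the picture's height over the tangent of half this angle, whatever the lens; pixels are square), "cx", "cy" (the principal point, pixels), "T" (4x4, takes a point from camera to world coordinates). Camera axes: x right, y up, looking along -z (the intrinsics and any distortion apply to the point x, -y, -z); pixel columns grow to the right and rows downward; lengths in m; the calibration is good to about 2 mm. The wrist camera is an equidistant fisheye: a pixel r from the principal point sees the ray r / f radians off the axis. A picture is of the moment at which its call begins. There is no depth.
- arm.finish_job(): hands the job in; it is judged then, once.
The state is a dict: "t": time; "qpos": joint angles; "qvel": joint speeds; "effort": joint torques, N m; "position": TCP position; "ee_rot": TCP orientation; "contact_force": force on the tool from outside, world axes, zero at the start; "torque": the same for the moment, N m; "width": finger opening in m; "grip_force": force on a finger pad.
Only numpy, scipy, OpenCV 4.12 (cv2) and the standard library are available. Lean on these libraries where they do the work, as an engineer would, in place of code of your own. Each camera call takes 0.05 s, during which the arm holds its last target. There are 200 camera calls.

## Working session

There is one attempt and no reset: what is moved stays moved. The work goes in short steps, Python scripts to look and compute and a shell command to move; the robot and the scene stay as the last step left them, time stands still between calls to the robot, and variables do not carry over. Pictures are saved under pics/ and viewed, at most 10 in all, crops included, and the job is handed in when it is done.

```bash
mkdir -p pics; ls; python3 - <<'E'
from workcell import get_obs, optics, arm
import cv2
print(arm.tip_extent); o=get_obs(); print(o)
for n in ["side","top"]:
    c=optics.read_camera(n); cv2.imwrite(f"pics/{n}0.png",c["image"][:,:,::-1]); print(n,c["fov_y"],c["cx"],c["cy"],c["T"].round(3).tolist(), [k for k in c])
E
```

```text
pics
0.022
{'t': 0.0, 'qpos': array([-1.18982798,  0.62933625,  0.0384202 ,  1.5183563 , -0.02700014,
        0.99630682, -0.01998882]), 'qvel': array([-1.04016931e-03, -1.42876136e-03, -4.37356635e-06, -2.20515278e-04,
       -1.25465910e-03,  1.93957226e-03, -9.23487641e-04]), 'effort': array([-2.04949778e-03, -5.63405442e+01,  1.22533556e+00, -1.93442005e+01,
        1.08605289e-02,  1.01827201e-02,  5.96997438e-06]), 'position': array([0.28054616, 0.58569688, 0.2523988 ]), 'ee_rot': array([-6.95825159e-01, -3.06314598e+00,  2.89772112e-03]), 'contact_force': array([-0.6815022 ,  0.17540913,  0.96701709]), 'torque': array([ 0.0124854 , -0.03559145,  0.02513313]), 'grip_force': 0.0, 'width': 0.0856255879665118}
side 51.47721219538603 272.81390461237135 204.9373990581369 [[0.785, 0.399, -0.474, 0.004], [-0.619, 0.513, -0.594, -0.684], [0.006, 0.76, 0.65, 0.866], [0.0, 0.0, 0.0, 1.0]] ['image', 'fov_y', 'cx', 'cy', 'T']
top 57.83333957795667 281.6458676515388 209.34575824115785 [[-0.002, 0.984, -0.18, 0.312], [-1.0, -0.004, -0.011, 0.011], [-0.011, 0.18, 0.984, 1.413], [0.0, 0.0, 0.0, 1.0]] ['image', 'fov_y', 'cx', 'cy', 'T']
```

View pics/side0.png

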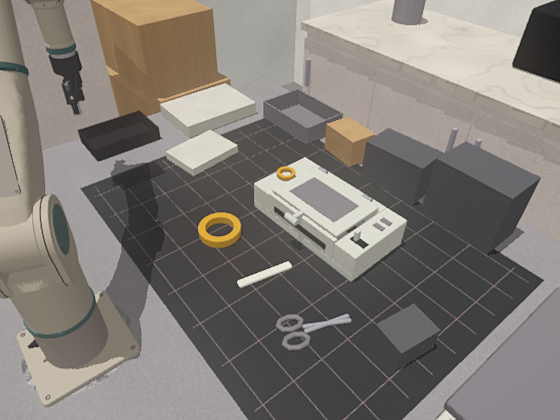

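View pics/top0.png

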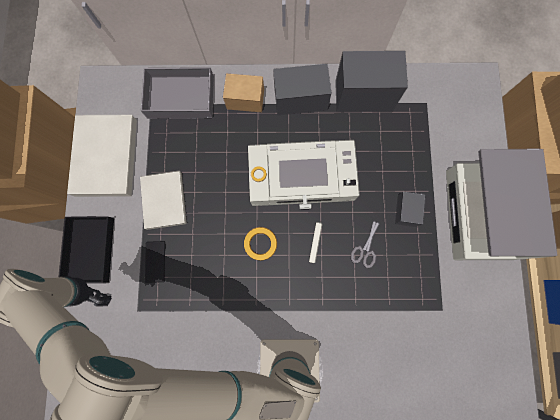

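The side view shows the machine at about (330,215), its handle near (293,215) and the slide near (358,236). In the top view the handle is near (305,204) and the slide near (349,182). I'll crop both for precision.

```bash
python3 - <<'E'
import cv2,numpy as np
t=cv2.imread("pics/top0.png")[130:215,240:368]; s=cv2.imread("pics/side0.png")[150:280,245:415]
cv2.imwrite("pics/tc.png",cv2.resize(t,None,fx=6,fy=6,interpolation=cv2.INTER_CUBIC))
cv2.imwrite("pics/sc.png",cv2.resize(s,None,fx=4.5,fy=4.5,interpolation=cv2.INTER_CUBIC))
E
```

```text
(no output)
```

View pics/tc.png

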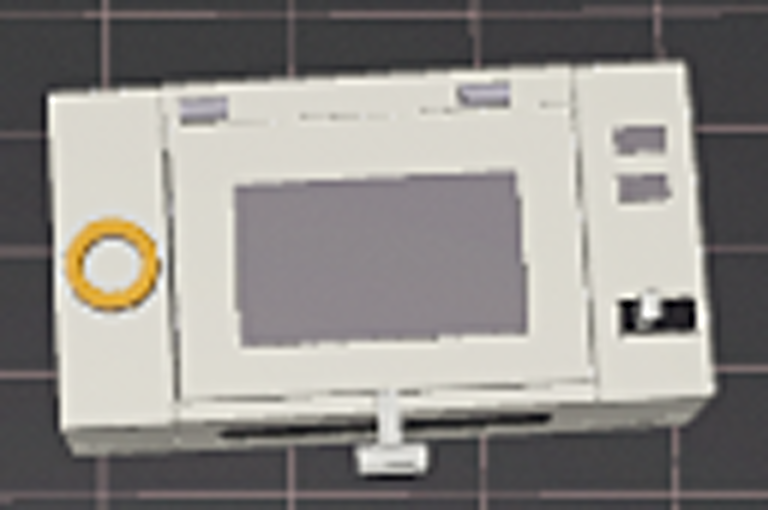

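View pics/sc.png

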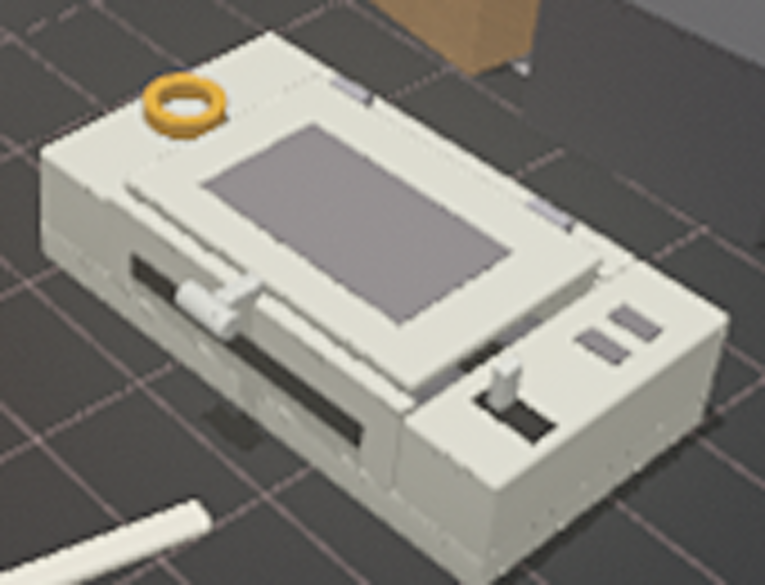

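Top crop: handle bar centre is about (391,459), slide block top about (650,303), and the right deck's outer corners about (687,65) and (714,395). Side crop: bar centre is about (208,308), block top (506,362) and base (500,400).

```bash
cat > h.py <<'E'
import numpy as np
from workcell import get_obs, optics, arm
def ray(c,u,v):
    f=210/np.tan(np.radians(c["fov_y"]/2)); d=np.array([(u-c["cx"])/f,-(v-c["cy"])/f,-1])
    return c["T"][:3,3], c["T"][:3,:3]@(d/np.linalg.norm(d))
def plane(c,u,v,z):
    o,d=ray(c,u,v); return o+d*(z-o[2])/d[2]
def tri(r):
    A=b=0
    for o,d in r:
        P=np.eye(3)-np.outer(d,d); A=A+P; b=b+P@o
    p=np.linalg.solve(A,b); return p,[np.linalg.norm((np.eye(3)-np.outer(d,d))@(p-o)) for o,d in r]
T=lambda x,y:(240+(x+.5)/6-.5,130+(y+.5)/6-.5)
S=lambda x,y:(245+(x+.5)/4.5-.5,150+(y+.5)/4.5-.5)
E
python3 - <<'E'
from h import *
t=optics.read_camera("top"); s=optics.read_camera("side")
L=[plane(t,*T(*p),.09) for p in [(50,93),(687,65),(714,395),(65,430)]]
for p in L: print(p.round(4))
print([np.linalg.norm(L[i]-L[(i+1)%4]).round(4) for i in range(4)])
Ls=[plane(s,*S(*p),.09) for p in [(270,33),(728,318),(496,488),(42,152)]]
for p in Ls: print('side',p.round(4))
for M in (L,Ls):
    for a,b in ((0,1),(3,2),(1,2),(0,3)): v=M[a]-M[b]; print(np.degrees(np.arctan2(v[1],v[0])).round(2))
print('handle',tri([ray(t,*T(391,459)),ray(s,*S(208,308))]), plane(t,*T(391,459),.104),plane(s,*S(208,308),.104))
print('slide top',tri([ray(t,*T(650,300)),ray(s,*S(506,360))]),plane(t,*T(650,300),.122),plane(s,*S(506,360),.122))
E
```

```text
[0.7934 0.1482 0.09  ]
[ 0.8088 -0.2395  0.09  ]
[ 0.6033 -0.248   0.09  ]
[0.5839 0.1365 0.09  ]
[np.float64(0.388), np.float64(0.2057), np.float64(0.3849), np.float64(0.2098)]
side [0.792  0.1463 0.09  ]
side [ 0.8088 -0.24    0.09  ]
side [ 0.6031 -0.2498  0.09  ]
side [0.5855 0.1346 0.09  ]
92.27
92.88
2.35
3.21
92.49
92.63
2.72
3.24
handle (array([ 0.56378074, -0.05603959,  0.10253948]), [np.float64(0.0007185958140887687), np.float64(0.0007185958140888858)]) [ 0.56287614 -0.05558522  0.104     ] [ 0.56340565 -0.05750348  0.104     ]
slide top (array([ 0.65209718, -0.20600843,  0.12281748]), [np.float64(0.0008566065109334842), np.float64(0.0008566065109335218)]) [ 0.65303514 -0.20667922  0.122     ] [ 0.65193207 -0.20515708  0.122     ]
```

Both views agree. Machine yaw is about +2.6°, the handle is at about (0.563, -0.056, 0.101), the hinge at about (0.773, -0.047), and the slide top at about (0.652, -0.206, 0.122). Deck sizes and heights match the given ones. The tool y axis is at 64.4° now and needs 92.6°, so spin +28°.

```bash
python3 -m pendant '-1 4 -5 0 4;-1 6 -10 0 8;-1 8 -15 0 12;-1 10 -20 0 16;-1 12 -25 0 20;-1 14 -30 0 24;-1 16 -35 0 28;-1 18 -40 0 28;-1 20 -45 0 28;-1 22 -50 0 28;-1 24 -54 0 28;-1 26 -58 0 28' 40 && python3 -m pendant '-1 2.2 -6 -2 0;-1 2.2 -6.2 -4 0;-1 2.2 -6.2 -4 0;-1 2.2 -6.2 -4 0;-1 2.2 -6.2 -4 0;-1 2.2 -6.2 -4 0'; python3 - <<'E'
from h import *; import cv2
print(get_obs())
c=optics.read_camera("wrist"); cv2.imwrite("pics/w1.png",c["image"][:,:,::-1])
f=210/np.tan(np.radians(c["fov_y"]/2)); print(f,c["cx"],c["cy"],c["T"].round(3))
def proj(p):
    q=np.linalg.inv(c["T"])@np.r_[p,1]; x,y,z=q[0],-q[1],-q[2]; r=np.hypot(x,y); th=np.arctan2(r,z)
    return c["cx"]+f*th*x/r, c["cy"]+f*th*y/r
print(proj([.563,-.0565,.110]),proj([.6525,-.2055,.122]))
E
```

```text
t: 1.4
position: [0.5251, 0.0381, 0.2534]
ee_rot: [-0.066, 3.141, 0.0]
contact_force: [1.8, 0.1, 0.5]
width: 0.0852
grip_force: 0.0
t: 2.0
position: [0.5471, -0.02, 0.2143]
ee_rot: [-0.07, 3.139, 0.001]
contact_force: [-0.9, -0.3, 0.4]
width: 0.0854
grip_force: 0.0
{'t': 2.0, 'qpos': array([ 0.02196076,  0.52981298, -0.05385968,  1.84901189,  0.03834756,
        0.76213154,  1.5632743 ]), 'qvel': array([ 0.00240711, -0.0015871 ,  0.00444334,  0.00119151,  0.00169472,
       -0.00211849,  0.00256206]), 'effort': array([ 2.89117377e-01, -4.74507737e+01,  1.01910734e-01, -1.58965838e+01,
        1.56540528e-02,  1.70186588e-03, -2.90156495e-03]), 'position': array([ 0.54711776, -0.01999804,  0.21432627]), 'ee_rot': array([-7.01819384e-02,  3.13917402e+00,  1.15965253e-03]), 'contact_force': array([-0.93209018, -0.26258503,  0.37471889]), 'torque': array([0.00819019, 0.0197047 , 0.00378316]), 'grip_force': 0.0, 'width': 0.08540758397321699}
325.19226210127806 277.8568861817155 208.32676903899437 [[-0.044 -0.943 -0.329  0.462]
 [ 0.999 -0.041 -0.015 -0.024]
 [ 0.001 -0.33   0.944  0.334]
 [ 0.     0.     0.     1.   ]]
(np.float64(228.48500385035356), np.float64(234.40211519929284)) (np.float64(79.39126002747312), np.float64(314.8391321027344))
```

View pics/w1.png

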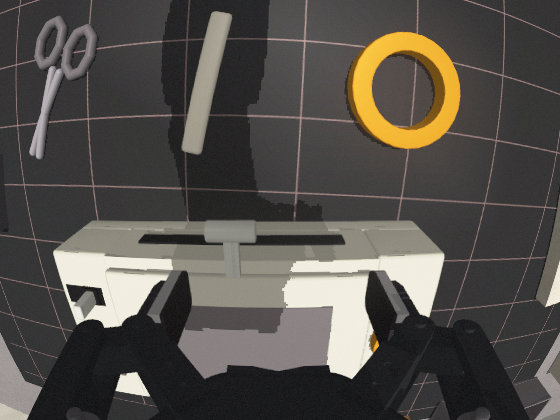

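The wrist view shows the bar at columns 205–257, rows 221–243, within about 3 px (2 mm) of the prediction. The slide is near (85,305). I'll descend over the bar ends.

```bash
python3 -m pendant '-1 1.5 -3.6 0 0;-1 1.5 -3.6 0 0;-1 1.5 -3.6 -3 0;-1 1.5 -3.6 -6 0;-1 1.5 -3.6 -8 0;-1 1.5 -3.6 -9.5 0;-1 1.5 -3.6 -10.5 0;-1 1.5 -3.6 -11.2 0;-1 1.5 -3.6 -11.2 0;-1 1.5 -3.6 -11.2 0' && python3 -m pendant '1 0 0 0 0;1 0 0 0 0;1 0 0 0 0;1 0 0 0 0;1 0 0 0 0;1 0 0 0 0;1 0 0 0 0;1 0 0 0 0;1 0 0 0 0;1 0 0 0 0' 25; python3 - <<'E'
from h import *
import cv2
for n,b in (("wrist",None),("side",(230,120,430,270))):
    im=optics.read_camera(n)["image"][:,:,::-1]
    if b: im=cv2.resize(im[b[1]:b[3],b[0]:b[2]],(560,420),interpolation=cv2.INTER_CUBIC)
    cv2.imwrite(f"pics/{n}2.png",im)
a=np.hstack([cv2.resize(cv2.imread(f"pics/{n}2.png"),(400,300)) for n in("wrist","side")]); cv2.imwrite("pics/c2.png",a)
E
```

```text
t: 3.05
position: [0.5622, -0.0578, 0.1019]
ee_rot: [-0.066, 3.14, -0.0]
contact_force: [0.9, -0.7, -0.2]
width: 0.0855
grip_force: 0.0
t: 4.05
position: [0.5619, -0.0569, 0.102]
ee_rot: [-0.066, 3.14, 0.002]
contact_force: [-2.1, 1.6, 5.1]
width: 0.0397
grip_force: 28.0
```

View pics/c2.png

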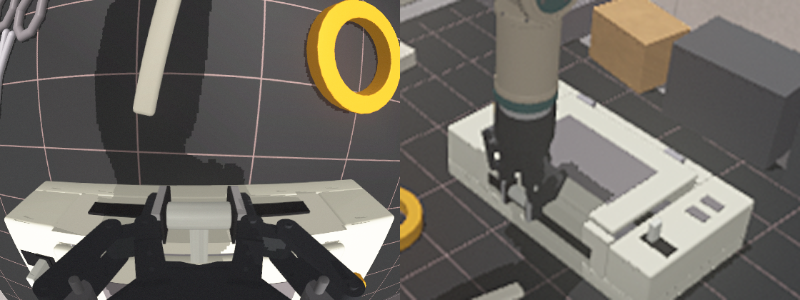

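The bar is held between the pads over its flat ends (width 39.7 mm). Now the gentle tug, in small steps.

```bash
python3 -m pendant '1 0 0 0.1 0;1 0 0 0.2 0;1 0 0 0.2 0;1 0 0 0.2 0' ; python3 -m pendant '1 0 0 0.1 0;1 0 0 0.2 0;1 0 0 0.2 0;1 0 0 0.2 0'; python3 -m pendant '1 0 0 0.1 0;1 0 0 0.2 0;1 0 0 0.2 0;1 0 0 0.2 0'
```

```text
t: 4.55
position: [0.562, -0.057, 0.1031]
ee_rot: [-0.067, 3.141, 0.002]
contact_force: [1.2, 5.2, -2.4]
width: 0.0393
grip_force: 27.2
t: 4.95
position: [0.5621, -0.0569, 0.105]
ee_rot: [-0.067, 3.141, 0.002]
contact_force: [1.9, 4.2, -3.8]
width: 0.0397
grip_force: 26.9
t: 5.35
position: [0.5621, -0.057, 0.1067]
ee_rot: [-0.068, 3.141, 0.001]
contact_force: [3.5, 5.6, -5.9]
width: 0.0395
grip_force: 26.7
```

```bash
python3 -m pendant '1 0 0 0.1 0;1 0 0 0.15 0;1 0 0 0.15 0;1 0 0 0.15 0'; python3 -m pendant '1 0 0 0.1 0;1 0 0 0.15 0;1 0 0 0.15 0;1 0 0 0.15 0'; python3 -c "
from workcell import get_obs
o=get_obs();print(o['contact_force'],o['torque'],o['position'])"
```

```text
t: 5.75
position: [0.5622, -0.0569, 0.108]
ee_rot: [-0.068, 3.14, 0.001]
contact_force: [4.4, 4.6, -9.7]
width: 0.0394
grip_force: 26.6
t: 6.15
position: [0.5622, -0.057, 0.1093]
ee_rot: [-0.068, 3.14, 0.001]
contact_force: [4.7, 4.5, -10.9]
width: 0.0398
grip_force: 26.5
[  4.69565703   4.5468455  -10.91032597] [ 0.95681446 -0.67275029  0.03155775] [ 0.56221757 -0.05697729  0.10927538]
```

The force climbs about 1.5 N per mm, to 11 N at 7 mm, so the cover is caught. I'll let it back down and release it.

```bash
python3 -m pendant '1 0 0 -0.3 0;1 0 0 -0.6 0;1 0 0 -0.9 0;1 0 0 -0.9 0;1 0 0 -0.9 0;-1 0 0 -0.9 0;-1 0 0 -0.9 0;-1 0 0 -0.9 0;-1 0 0 -0.9 0;-1 0 0 -0.9 0;-1 0 0 -0.9 0;-1 0 0 -0.9 0'; python3 -m pendant '-1 0 0 1 0;-1 0 0 4 0;-1 0 0 8 0;-1 0 0 10 0;0 4 -8 10 0;0 8 -13 10 0;0 8.9 -15 10 0;0 8.9 -15 10 0;0 8.9 -15 10 0;0 8.9 -15 10 0'; python3 - <<'E'
from h import *; import cv2
c=optics.read_camera("wrist"); cv2.imwrite("pics/w3.png",c["image"][:,:,::-1])
f=210/np.tan(np.radians(c["fov_y"]/2))
def proj(p):
    q=np.linalg.inv(c["T"])@np.r_[p,1]; x,y,z=q[0],-q[1],-q[2]; r=np.hypot(x,y); th=np.arctan2(r,z)
    return np.round([c["cx"]+f*th*x/r, c["cy"]+f*th*y/r],1)
for p in ([.6525,-.2055,.122],[.6525,-.1955,.122],[.6625,-.2055,.122],[.6525,-.2055,.09]): print(proj(p))
E
```

```text
t: 7.35
position: [0.5617, -0.0579, 0.1013]
ee_rot: [0.066, -3.141, 0.0]
contact_force: [-0.5, -0.1, -0.1]
width: 0.0856
grip_force: 0.0
t: 8.35
position: [0.6504, -0.2077, 0.2014]
ee_rot: [0.065, -3.14, -0.001]
contact_force: [-0.8, 0.3, -0.6]
width: 0.0422
grip_force: 0.0
[280.6 233.4]
[295.5 233.9]
[279.9 246.9]
[280.2 216.6]
```

View pics/w3.png

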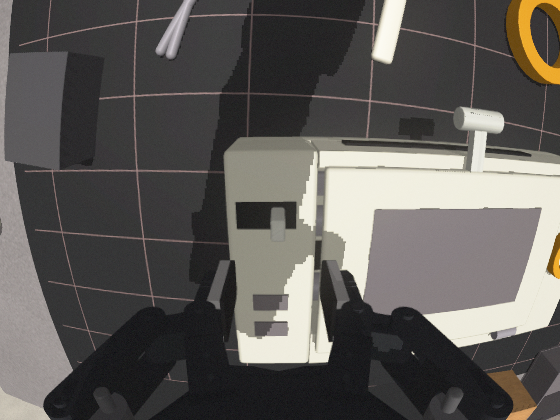

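The block sits at about (278,235), as predicted. I'll narrow the jaw so both fingers clear the cover edge, straddle the block and close.

```bash
python3 -m pendant '0.4 0.2 0.1 0 0;0.4 0.2 0.1 -2 0;0.4 0.2 0.1 -4 0;0.4 0.2 0.1 -5.5 0;0.4 0.2 0.1 -6.5 0;0.4 0.2 0.1 -7.4 0;0.4 0.2 0.1 -7.4 0;0.4 0.2 0.1 -7.4 0' && python3 -m pendant '1 0 0 0 0;1 0 0 0 0;1 0 0 0 0;1 0 0 0 0;1 0 0 0 0;1 0 0 0 0' 20
```

```text
t: 9.2
position: [0.6531, -0.2069, 0.1277]
ee_rot: [-0.066, 3.14, -0.0]
contact_force: [-0.4, -0.4, 0.4]
width: 0.0258
grip_force: 0.0
t: 9.8
position: [0.6534, -0.2077, 0.1282]
ee_rot: [-0.065, 3.139, -0.002]
contact_force: [0.0, -2.6, 5.6]
width: 0.0094
grip_force: 26.0
```

```bash
python3 -m pendant '1 0.02 -0.3 0 0;1 0.03 -0.6 0 0;1 0.04 -0.9 0 0;1 0.05 -1.2 0 0;1 0.07 -1.5 0 0;1 0.07 -1.5 0 0;1 0.07 -1.5 0 0' && python3 -m pendant '1 0.01 -0.2 0 0;1 0.02 -0.4 0 0;1 0.03 -0.6 0 0;1 0.03 -0.8 0 0;1 0.03 -0.8 0 0;1 0.03 -0.8 0 0'
```

```text
t: 10.5
position: [0.654, -0.2209, 0.1282]
ee_rot: [-0.066, 3.14, 0.002]
contact_force: [-0.5, -0.1, 7.2]
width: 0.0094
grip_force: 26.1
t: 11.1
position: [0.6543, -0.2259, 0.1282]
ee_rot: [-0.068, 3.141, 0.008]
contact_force: [-1.6, 5.0, 9.3]
width: 0.0094
grip_force: 26.3
```

```bash
python3 -m pendant '1 0 -0.2 0 0;1 0 -0.4 0 0;1 0 -0.4 0 0;1 0 -0.4 0 0' && python3 -m pendant '1 0 0.6 0 0;1 0 0.6 0 0;0.4 0 0.6 0 0;0.4 0 0.6 0 0;0.4 0 0.6 0 0;0.4 0 0.6 0 0;0.4 0 0.6 3 0;0.4 0 0.6 6 0;0.4 0 0.6 7.5 0;0.4 0 0.6 7.5 0'; python3 - <<'E'
from h import *; import cv2
c=optics.read_camera("wrist"); cv2.imwrite("pics/w4.png",cv2.resize(c["image"][100:310,200:480,::-1],(560,420)))
E
```

```text
t: 11.5
position: [0.6543, -0.2261, 0.1282]
ee_rot: [0.071, -3.14, -0.016]
contact_force: [-2.5, 9.6, 11.0]
width: 0.0094
grip_force: 26.6
t: 12.5
position: [0.6552, -0.2284, 0.2047]
ee_rot: [-0.065, 3.136, -0.002]
contact_force: [-0.2, 0.1, 0.3]
width: 0.0261
grip_force: 0.0
```

View pics/w4.png

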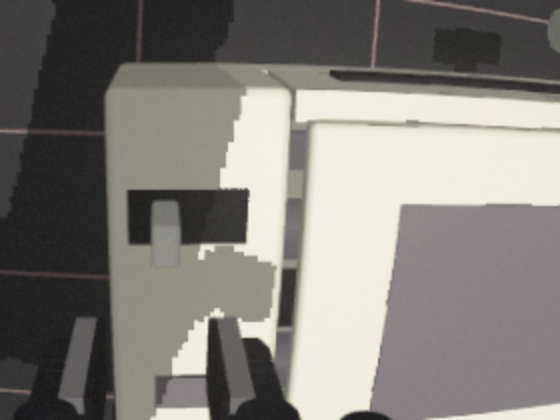

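The slide is at its stop (9.6 N with no further motion) and stays out at the left of its slot. Back to the handle.

```bash
python3 -m pendant '-1 -2 4 0 0;-1 -4 8 0 0;-1 -7 13 0 0;-1 -9.3 17.1 0 0;-1 -9.3 17.1 0 0;-1 -9.3 17.1 -3 0;-1 -9.3 17.1 -6 0;-1 -9.3 17.1 -8 0;-1 -9.3 17.1 -9.5 0;-1 -9.3 17.1 -10.3 0;-1 -9.3 17.1 -10.3 0' && python3 -m pendant '1 0 0 0 0;1 0 0 0 0;1 0 0 0 0;1 0 0 0 0;1 0 0 0 0;1 0 0 0 0;1 0 0 0 0;1 0 0 0 0;1 0 0 0 0' 25 && python3 -m pendant '1 0 0 0.3 0;1 0 0 0.6 0;1 0 0 0.9 0;1 0 0 1.2 0;1 0 0 1.2 0;1 0 0 1.2 0'
python3 -c "
import numpy as np
for d in range(0,65,5):
    a=np.radians(d); x=21-21*np.cos(a)+.6*np.sin(a); z=21*np.sin(a)+.6*np.cos(a)-.6
    print(d,(x*.999).round(2),(x*.045).round(2),z.round(2))"
```

```text
t: 13.65
position: [0.5594, -0.057, 0.0974]
ee_rot: [0.066, -3.137, -0.0]
contact_force: [0.8, -0.2, 0.7]
width: 0.0856
grip_force: 0.0
t: 14.55
position: [0.5613, -0.0569, 0.1001]
ee_rot: [-0.066, 3.14, -0.0]
contact_force: [-0.9, -0.5, 6.2]
width: 0.0396
grip_force: 29.7
t: 15.15
position: [0.5617, -0.0569, 0.1115]
ee_rot: [-0.066, 3.139, -0.0]
contact_force: [5.4, -0.2, -2.9]
width: 0.0395
grip_force: 28.7
0 0.0 0.0 0.0
5 0.13 0.01 1.83
10 0.42 0.02 3.64
15 0.87 0.04 5.41
20 1.47 0.07 7.15
25 2.22 0.1 8.82
30 3.11 0.14 10.42
35 4.14 0.19 11.94
40 5.29 0.24 13.36
45 6.57 0.3 14.67
50 7.95 0.36 15.87
55 9.44 0.43 16.95
60 11.01 0.5 17.89
```

The cover is free now (11 mm up at 3 N). I'll follow the hinge arc.

```bash
python3 -m pendant '1 0.05 0 0.6 0;1 0.15 0 1.3 0;1 0.35 0.02 2.4 0;1 0.6 0.03 3.3 0;1 0.8 0.04 4.2 0;1 1.1 0.05 5.1 0;1 1.4 0.07 5.95 0;1 1.8 0.08 6.8 0;1 2.15 0.1 7.6 0;1 2.6 0.12 8.4 0;1 3.05 0.14 9.2 0;1 3.05 0.14 9.2 0'; python3 -c "
from workcell import get_obs
print(get_obs()['torque'])"
```

```text
t: 16.35
position: [0.5906, -0.0555, 0.2043]
ee_rot: [0.066, -3.139, 0.0]
contact_force: [-4.8, -0.7, 0.4]
width: 0.0392
grip_force: 27.4
[-0.01046097  1.14872829  0.03604813]
```

```bash
python3 -m pendant '1 0.5 0.02 0.8 0;1 1.05 0.05 1.5 0;1 1.6 0.07 2.25 0;1 2.2 0.1 2.95 0;1 2.8 0.13 3.6 0;1 3.5 0.16 4.25 0;1 4.15 0.19 4.85 0;1 4.85 0.22 5.45 0;1 5.6 0.25 6 0;1 6.35 0.29 6.55 0;1 7.1 0.32 7.05 0;1 7.9 0.36 7.5 0' && python3 -m pendant '1 0.2 0 0.2 0;1 0.2 0 0.2 0;1 0.2 0 0.2 0;1 0.2 0 0.2 0;1 0.2 0 0.2 0;1 0.2 0 0.2 0'; python3 - <<'E'
from h import *; import cv2
o=get_obs(); p=o["position"]; print(p,o["torque"])
d=p-np.array([.773,-.047,.095]); print(np.hypot(np.hypot(d[0],d[1]),d[2]-.003),np.degrees(np.arctan2(d[2]-.003,-d[0]))-1.6)
a=[cv2.resize(optics.read_camera(n)["image"][:,:,::-1],(400,300)) for n in("side","top")]
cv2.imwrite("pics/f.png",np.hstack(a))
E
```

```text
t: 17.55
position: [0.6712, -0.0517, 0.2792]
ee_rot: [-0.066, 3.14, 0.0]
contact_force: [-3.3, 0.4, 2.4]
width: 0.0398
grip_force: 28.1
t: 18.15
position: [0.6725, -0.0517, 0.2799]
ee_rot: [-0.066, 3.141, 0.0]
contact_force: [1.6, 1.3, -3.6]
width: 0.0396
grip_force: 27.5
[ 0.67245529 -0.05167389  0.27991717] [ 0.14068567 -0.23491234  0.08596831]
0.20790608149210846 59.47079066329663
```

View pics/f.png

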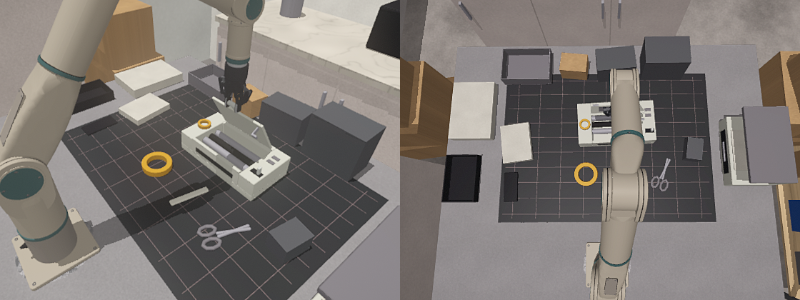

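The cover is held open at about 59.5°, the rollers are visible, and everything else is where it was. Let it settle, then hand in.

```bash
python3 -m pendant '1 0 0 0.1 0;1 0 0 0.1 0;1 0 0 0.1 0;1 0 0 0.1 0;1 0 0 0.1 0;1 0 0 0.1 0' && python3 -c "
from workcell import arm
print(arm.finish_job())"
```

```text
t: 18.85
position: [0.6727, -0.0517, 0.2801]
ee_rot: [-0.066, 3.141, 0.0]
contact_force: [4.9, 0.5, -10.9]
width: 0.0395
grip_force: 27.2
the job is handed in; nothing more can be done
None
```

The gentle tug showed the cover was caught, so I let it down, pushed the release slide fully out and lifted; the gripper now holds the cover about 60° open and still, nothing else on the bench was touched, and the job was handed in at about 19 s.

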